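# Lay the tall kiln prop down in its lane

### The arm

A 6-joint arm with a two-finger parallel gripper is mounted at the origin on the work surface. World frame = base frame: x ahead of the robot, y to its left, z up, the work surface at z = 0. Lengths are in m, angles in rad, forces in N, time in s.
With the tool pointing down it reaches from about 0.325 to 0.75 m from the base axis. Payload 7.6 kg.
Tool frame: the origin (TCP) lies at the very end of the fingers, on their centre line; the grasp point (between the pads) lies 19 mm behind it (env.tcp_to_grasp is the distance from the TCP to the grasp point, in m); z points along the fingers, y is the direction in which the jaws open and shut (so a half turn about z gives the same grasp; the last joint's range is limited). The gripper opens to 85 mm and grips with 20 to 120 N. Pads are 22 mm wide; open, the fingers measure 114 mm over their backs; the gripper's body (76 mm by 85 mm) begins 54 mm behind the grasp point. The pads swing forward as they close: fully open they stand 13 mm farther back than shut.
Start: joints at [1.114, 0.052, 1.401, -0, 1.689, -0.07], TCP at [0.198, 0.486, 0.231] pointing down, gripper open.
Joint ranges: [-2.9, 2.9], [-0.91, 2.17], [0.12, 2.37], [-1.06, 4.2], [0.26, 2.73], [-2.93, 2.93]. Speed limits (rad/s): [2.57, 2.57, 3.01, 3.14, 3.14, 3.14].

### API

Orientations are given as a unit quaternion [w, x, y, z].
In Python, from bench import env gives the robot as it stands. The module is installed in compiled form; this text tells all that it offers.
- The arm moves only by the tool move_arm, never from a script. Its argument "commands" is a list that holds one entry, the list of rows, each a list of 5 numbers: the finger opening in mm, from 0 to 85.4, then the shift along the tool's x, y, z in mm, then the turn about the tool's z in degrees. A call has exactly 5 rows; each row is the pose to reach, as a shift and turn from the pose commanded when the call began, along the tool's axes at that moment; what a row does not reach only later rows make up. A row lasts 1/8 s, in which the tool goes at most 62.5 mm and 10.7 degrees, less where a joint would pass 70% of its speed; a pose out of reach is approached as far as the arm can. A call with a gripper value outside its range is refused whole. The fingers move at their own pace and stop on an object; "force" is the grip in N (left out, the last holds). Time passes only in rows, so rows that repeat a pose let the fingers close, or fill a call up. It gives the time, the measured TCP pose, the force and the opening at its end, in the units of the state.
- env.get_state(): the state, without advancing time (a new reading comes with each control period).
- env.grab_frame(name): name is "scene" or "top" or "wrist"; returns a dict with "image" (400x640x3 uint8, red, green, blue), "intrinsics" (3x3 intrinsics, pixels), "k1" (the pictures are not rectified: a ray, as slopes to the right and down, at radius r is drawn at 1 + k1 r^2 times it, then the intrinsics apply), "origin" and "attitude" of the camera in the world; the wrist camera has in their place "tool_from_camera" (4x4, takes a point from camera to tool coordinates, whose origin is the TCP and whose axes are the flange's). Camera axes: x right, y down, z forward; pixel columns grow to the right and rows downward; lengths in m; the calibration is good to about 2 mm. A picture is of the moment at which its call begins: read the wrist's pose just before it. There is no depth.
- env.job_done(): hands the job in, once; it reports no verdict.
Trained networks look in a picture, given as the dict that the camera call returned (one of the last four; its "shot" number tells which), for a name from the list of things; names that differ only in an ending like _2 or _b are one class to them, and where a whole thing is asked for, a point or a joint stands for the part that bears it (a point fixed in the world has none). Each returns a list of dicts, best first, with "p" (0 to 1); they miss things now and then, are a little off and sometimes report something else, mostly with a low value. They report only what shows in the picture. A call takes as long as a camera call. They do not tell look-alikes from the thing itself.
- env.outline_of(label, picture): "pixels" (400x640 bool, what is visible of it) and "location" ([column, row] in pixels, amid what is visible of it).
The state is a dict: "time_s": time; "q": joint angles; "qd": joint speeds; "joint_torque": joint torques, N m; "tcp_pos": TCP position; "tcp_rot": TCP orientation; "wrist_force": force on the tool from outside, world axes, zero at the start; "ft_torque": the same for the moment, N m; "grip_width": opening from 0.0 (shut) to 1.0 (fully open).
Only numpy, scipy, OpenCV 4.12 (cv2) and the standard library are available. Lean on these libraries where they do the work, as an engineer would, in place of code of your own. Each camera call takes 0.05 s, during which the arm holds its last target.

### The job

Stow the tall kiln prop: push it over towards the tray's end stop so that it lies flat in the lane it stands in, then push it along that lane until its top end rests against the stop. Do it all by pushing: do not pick it up, lift or carry it. Leave the short prop standing where it is, leave the bowl and the wooden stick alone, and move clear when done.

Things in the scene. Friction and masses are not known exactly. Their poses are not given: they have to be found in the camera images.
- tray: Fixed wooden tray, base plate 250 by 300 by 12 mm (y -175 to +125). Origin on the table surface; z up; +y runs along the lanes to the end stop, within 0.35 rad of world +y. Two lanes centred at x = -60 and +60 mm, each 72 mm wide between battens 10 mm wide and 10 mm high above the plate, y -140 to +110 mm. The -y ends are open.
- stop_face (a point): Point on the inner face of the tray's end stop, a bar across both lanes, 15 mm thick, top 45 mm above the table. The point is midway between the lanes (tray x = 0, y = +110 mm), 34.5 mm above the table; axes as the tray's.
- tall_prop: Loose buff square post 45 by 45 by 150 mm, 0.3 to 0.55 kg, standing in either lane near its open end, foot centre at tray y -110 to -130 mm, sides nearly parallel to the lane. Origin at the centre of its foot; z points along the post to its top end. Pushed near the top it tips rather than slides, and falls by itself once it leans over 17 degrees.
- tall_center (a point): Middle of the tall prop, 75 mm from its foot along its z axis; 34.5 mm above the table when it lies on the lane floor.
- tall_top (a point): Centre of the tall prop's top end face, 150 mm from its foot along its z axis. Axes as the prop's.
- short_prop: The short kiln prop, a loose buff square post 45 by 45 by 70 mm, standing upright near the open end of the other lane. Origin at the centre of its underside. To be left standing there.
- bowl: Clay bowl standing upside down on the table beyond the tray's end stop, 126 mm across, 85 mm high. Origin at the centre of its underside. To be left alone.
- stick: Flat wooden stick lying on the table beside the tray, on its +x side, 24 by 150 by 18 mm high, its length along its own y. Origin at the centre of its underside. To be left alone.
Mind the look-alikes: they are no part of the job. What is shaped like the tall_prop but green or pink is not meant.

How it is judged:
By the outcome, as a careful person would: the job done as asked, in the order asked, and still so for the second after the job is handed in, with the robot touching nothing.
It also fails if it takes over 42 s, if anything falls off the work surface, if the arm or the gripper's body presses on something with over 40 N, if the wrist force passes 120 N, or if a joint passes its speed limit or range.

## Working session

There is one attempt and no reset: what is moved stays moved. The work goes in short steps, Python scripts to look and compute and a tool call to move; the robot and the scene stay as the last step left them, time stands still between calls to the robot, and variables do not carry over. Pictures are saved under pics/ and viewed, and the job is handed in when it is done.

Besides the shell and the picture viewer there is one more tool, called by a JSON object that holds its "api" and its "payload", one argument or row to a line. move_arm: Moves the arm, as the interface text tells. Its arguments: {"type":"object","properties":{"commands":{"type":"array","items":{"type":"array","items":{"type":"array","items":{"type":"number"}}}},"force":{"type":"number"}},"required":["commands"]}

```bash
mkdir -p pics; cat > h.py <<'E'
import numpy as np,cv2
from bench import env
def save(f,n): cv2.imwrite('pics/'+n+'.png',f['image'][:,:,::-1].copy())
def Rq(q):
    from scipy.spatial.transform import Rotation as R
    q=np.array(q); return R.from_quat([q[1],q[2],q[3],q[0]]).as_matrix()
def att(f):
    a=np.array(f['attitude']); return a if a.shape==(3,3) else Rq(a)
def ray(f,px):
    K=np.array(f['intrinsics']);k1=f['k1']
    d=np.array([(px[0]-K[0,2])/K[0,0],(px[1]-K[1,2])/K[1,1]]);u=d.copy()
    for _ in range(20): u=d/(1+k1*(u@u))
    return np.array([u[0],u[1],1])
def at_z(f,px,z):
    v=att(f)@ray(f,px);o=np.array(f['origin']);return o+v*(z-o[2])/v[2]
def proj(f,P):
    K=np.array(f['intrinsics']);c=att(f).T@(np.array(P)-np.array(f['origin']));u=c[:2]/c[2]
    u=u*(1+f['k1']*(u@u));return np.array([K[0,0]*u[0]+K[0,2],K[1,1]*u[1]+K[1,2]])
E
python3 - <<'E'
from h import *
print(env.get_state())
for n in('scene','top'):
    f=env.grab_frame(n);save(f,n+'0');print(n,{k:v for k,v in f.items() if k!='image'})
    for l in('tray','tall_prop','short_prop','bowl','stick'):
        for r in env.outline_of(l,f):
            print(l,round(r['p'],2),r['location'],r['pixels'].sum())
E
```

```text
{'time_s': 0.0, 'q': array([ 1.11372550e+00,  5.28537044e-02,  1.40172735e+00, -7.09884875e-06,
        1.68861108e+00, -7.03131661e-02]), 'qd': array([ 4.30567543e-05,  3.55084513e-04, -8.50913383e-04,  8.34633584e-04,
       -1.85575292e-03, -8.24752504e-04]), 'joint_torque': array([ 1.18855081e-03, -3.81663108e+01, -3.60191596e+01,  3.56858743e-05,
        6.03728404e-03, -1.18550605e-05]), 'tcp_pos': array([0.19787598, 0.48595376, 0.23046224]), 'tcp_rot': array([-2.05046527e-04,  1.92176179e-01,  9.81360116e-01, -7.73016096e-04]), 'wrist_force': array([ 0.16638752, -0.7659734 ,  0.64380556]), 'ft_torque': array([-0.05338472, -0.05456889,  0.00269885]), 'grip_width': 1.0005905882551294}
scene {'intrinsics': array([[487.90388429,   0.        , 315.00825562],
       [  0.        , 487.90388429, 197.03236491],
       [  0.        ,   0.        ,   1.        ]]), 'k1': -0.00446143397875225, 'origin': array([1.0664489 , 0.43656486, 1.15035049]), 'attitude': array([-0.1224232 ,  0.3961285 ,  0.87319314, -0.25618062]), 'shot': 1}
tray 0.69 [293.0, 209.5] 7603
tall_prop 0.97 [222.3, 146.0
[... 170 characters left out ...]
] 549
bowl 0.73 [372.4, 259.4] 1878
top {'intrinsics': array([[411.68646746,   0.        , 319.68234524],
       [  0.        , 411.68646746, 200.87819574],
       [  0.        ,   0.        ,   1.        ]]), 'k1': -0.06807232000270765, 'origin': array([0.37377987, 0.02987992, 1.19163473]), 'attitude': array([-0.05020732,  0.706957  , -0.70241139,  0.06564503]), 'shot': 2}
tray 0.75 [345.9, 199.0] 7778
tall_prop 0.88 [382.3, 265.0] 477
tall_prop 0.75 [388.4, 215.7] 530
tall_prop 0.75 [436.4, 234.9] 527
tall_prop 0.74 [449.6, 272.2] 711
tall_prop 0.67 [436.6, 191.3] 641
short_prop 0.58 [386.9, 178.4] 406
bowl 0.84 [257.6, 208.9] 1449
bowl 0.54 [391.4, 215.7] 571
stick 0.72 [344.8, 135.3] 382
```

View pics/scene0.png

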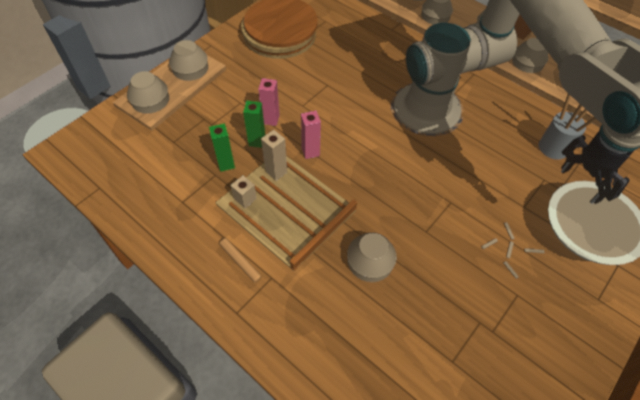

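View pics/top0.png

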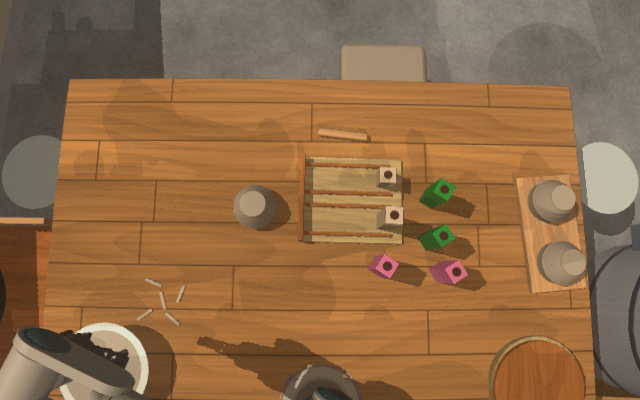

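```bash
python3 - <<'E'
from h import *
f=env.grab_frame('top');g=env.grab_frame('scene')
im=f['image'][:,:,::-1];c=cv2.resize(im[120:290,290:480].copy(),None,fx=4,fy=4,interpolation=cv2.INTER_CUBIC);c=c[:600];cv2.imwrite('pics/topz.png',c)
im=g['image'][:,:,::-1];cv2.imwrite('pics/scz.png',cv2.resize(im[70:280,200:400].copy(),None,fx=2.8,fy=2.8,interpolation=cv2.INTER_CUBIC))
# hue-based holes approx on tops
for n,p,z in(('tall',(394.5,215.5),.162),('short',(388,175),.082),('greenA',(445.5,189.5),.15),('greenB',(444,236),.15),('pinkA',(388,266.5),.15),('pinkB',(456.5,272),.15),('stopL',(300,199),.045)):
    print(n,at_z(f,p,z).round(4))
E
```

```text
tall [ 0.5083 -0.1823  0.162 ]
short [ 0.632  -0.1835  0.082 ]
greenA [ 0.5791 -0.3211  0.15  ]
greenB [ 0.4577 -0.3118  0.15  ]
pinkA [ 0.3803 -0.1653  0.15  ]
pinkB [ 0.3663 -0.3405  0.15  ]
stopL [0.5686 0.0608 0.045 ]
```

View pics/topz.png

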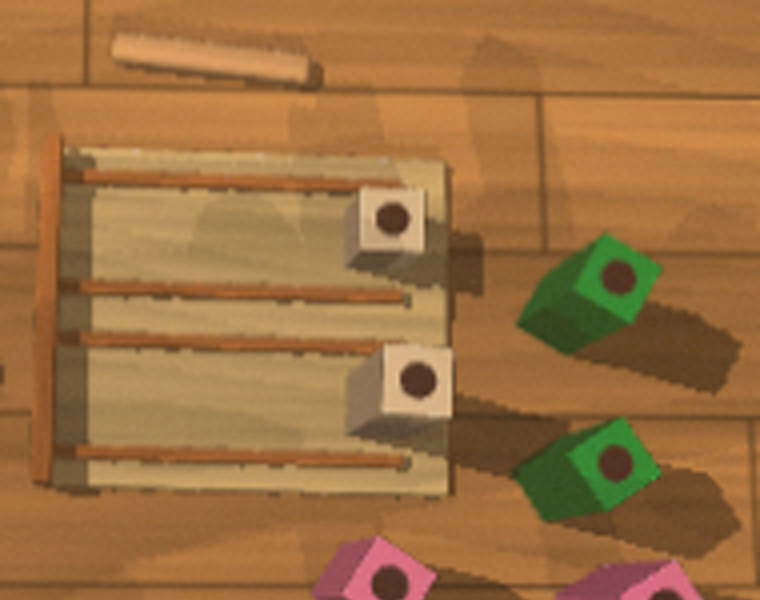

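View pics/scz.png

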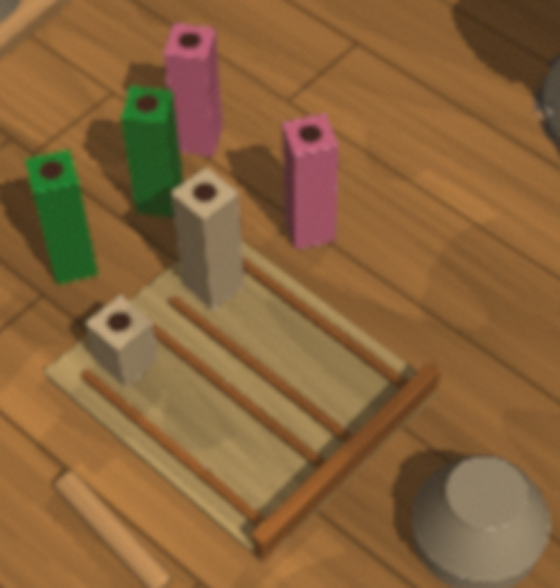

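```bash
cat >> h.py <<'E'
E
python3 - <<'E'
from h import *
from scipy.optimize import least_squares
f=env.grab_frame('top');g=env.grab_frame('scene')
T=[((447,158),125,-175,12),((448,495),-125,-175,12),((407,298),19,-140,22),((405,462),-101,-140,22),((67,176),101,110,22),((65,286),19,110,22),((63,338),-19,110,22),((61,452),-101,110,22)]
S=[((43,372),125,-175,12),((247,245),-125,-175,12),((173,300),-19,-140,22),((343,437),-19,110,22),((319,463),19,110,22),((84,375),101,-140,22),((405,373),-101,110,22)]
def W(p,x,y,z):
    c,s=np.cos(p[2]),np.sin(p[2]); return np.array([p[0]+c*x*1e-3-s*y*1e-3,p[1]+s*x*1e-3+c*y*1e-3,z*1e-3])
def res(p,wh):
    r=[]
    if 't' in wh: r+=[proj(f,W(p,*q[1:]))-(np.array(q[0])/4+[290,120]) for q in T]
    if 's' in wh: r+=[proj(g,W(p,*q[1:]))-(np.array(q[0])/2.8+[200,70]) for q in S]
    return np.ravel(r)
for wh in('t','s','ts'):
    s=least_squares(res,[.57,-.06,0],args=(wh,));print(wh,s.x.round(4),np.abs(s.fun).max().round(2))
p=s.x;np.save('tray.npy',p)
R=np.array([[np.cos(p[2]),-np.sin(p[2])],[np.sin(p[2]),np.cos(p[2])]])
# tops of props via both views : hole centres
def tr(P): return ((np.array(P[:2])-p[:2])@R*1e3).round(1)
for n,a,b,z in(('tall',(418,380),(205,191),.162),('short',(392,218),(119,321),.082),('gA',(618,277),(51,170),.15),('gB',(615,463),(147,103),.15),('pA',(389,582),(310,133),.15),('pB',(666,608),(190,40),.15)):
    A=at_z(f,np.array(a)/4+[290,120],z);B=at_z(g,np.array(b)/2.8+[200,70],z);print(n,A.round(4),B.round(4),tr(A),tr(B))
# tall foot in scene: bottom near corner crop(213,307) ; top corners
for a in((386,345),(453,347),(452,418),(383,415)):print('tallcorner',tr(at_z(f,np.array(a)/4+[290,120],.162)))
for a in((173,184),(210,170),(241,202),(207,215)):print('tallcorner s',tr(at_z(g,np.array(a)/2.8+[200,70],.162)))
E
```

```text
t [ 0.5734 -0.0641 -0.0205] 1.19
s [ 0.5757 -0.0573 -0.0401] 8.47
ts [ 0.5741 -0.0611 -0.0285] 9.85
tall [ 0.5096 -0.1824  0.162 ] [ 0.5093 -0.1788  0.162 ] [ -61. -123.] [ -61.4 -119.4]
short [ 0.6334 -0.1835  0.082 ] [ 0.6332 -0.1795  0.082 ] [  62.8 -120.6] [  62.5 -116.6]
gA [ 0.5798 -0.3185  0.15  ] [ 0.5811 -0.3142  0.15  ] [  13.1 -257.1] [  14.3 -252.8]
gB [ 0.4583 -0.3111  0.15  ] [ 0.4589 -0.3072  0.15  ] [-108.6 -253.2] [-108.1 -249.2]
pA [ 0.3828 -0.1635  0.15  ] [ 0.3816 -0.1602  0.15  ] [-188.3 -107.7] [-189.6 -104.5]
pB [ 0.3663 -0.3405  0.15  ] [ 0.3677 -0.3363  0.15  ] [-199.7 -285.2] [-198.5 -280.9]
tallcorner [ -39.3 -102.4]
tallcorner [ -39.  -145.4]
tallcorner [ -84.5 -144.8]
tallcorner [ -84.1 -100.8]
tallcorner s [ -46.9 -147.4]
tallcorner s [ -82.7 -134.3]
tallcorner s [-75.  -85.6]
tallcorner s [-42.5 -97.7]
```

```bash
python3 - <<'E'
from h import *
from scipy.optimize import least_squares
f=env.grab_frame('top');g=env.grab_frame('scene')
print(f['origin'],g['origin'])
p=[ 0.5734,-0.0641,-0.0205]
def W(p,x,y,z):
    c,s=np.cos(p[2]),np.sin(p[2]); return np.array([p[0]+c*x*1e-3-s*y*1e-3,p[1]+s*x*1e-3+c*y*1e-3,z*1e-3])
for nm,F,k,o,crop in(('s',g,2.8,(200,70),(570,588)),('t',f,4,(290,120),0)):
    im=cv2.imread('pics/scz.png' if nm=='s' else 'pics/topz.png')
    def L(pts,col=(255,255,0)):
        q=np.array([(proj(F,W(p,*a))-o)*k for a in pts]).astype(int);cv2.polylines(im,[q.reshape(-1,1,2)],False,col,1)
    L([(125,-175,12),(-125,-175,12),(-125,125,12),(125,125,12),(125,-175,12)])
    for x in(-101,-19,19,101):L([(x,-140,22),(x,110,22)])
    L([(125,110,45),(-125,110,45)]);
    x,y=-61,-120;h=22.5
    for z in(12,162):L([(x-h,y-h,z),(x+h,y-h,z),(x+h,y+h,z),(x-h,y+h,z),(x-h,y-h,z)],(0,0,255))
    cv2.imwrite('pics/ov_%s.png'%nm,im)
E
```

```text
[0.37377987 0.02987992 1.19163473] [1.0664489  0.43656486 1.15035049]
```

View pics/ov_s.png

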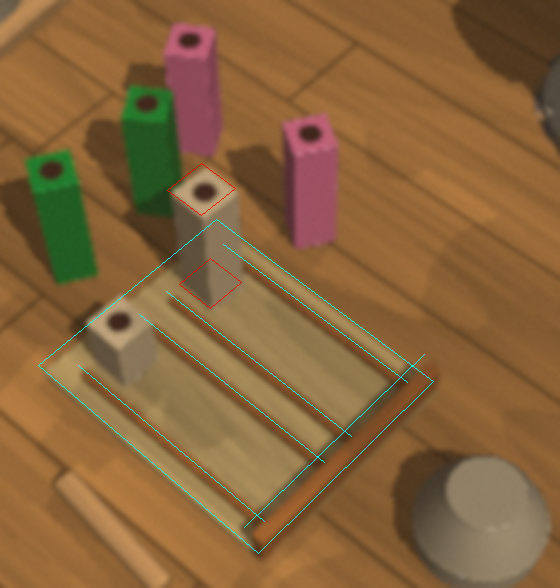

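View pics/ov_t.png

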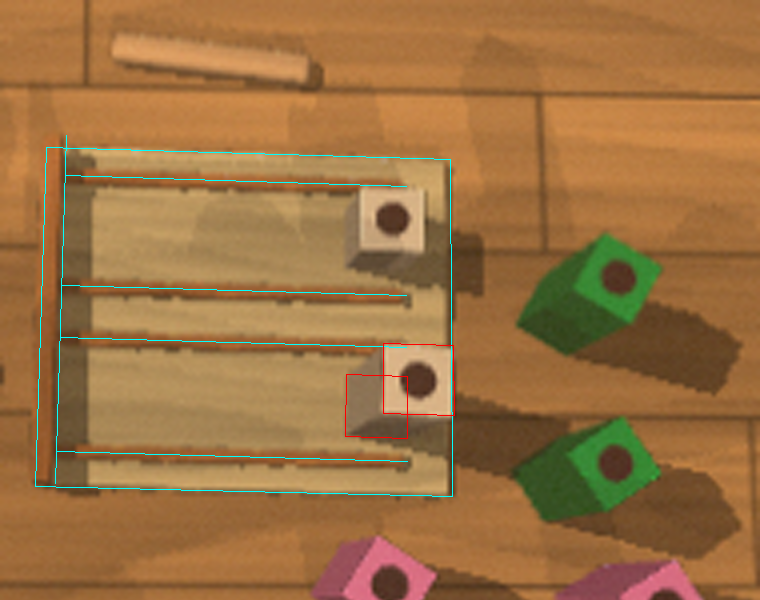

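```bash
cat >> h.py <<'E'
p=np.array([.574,-.062,-.0205])
c,s=np.cos(p[2]),np.sin(p[2]);R2=np.array([[c,-s],[s,c]])
def t2w(x,y): return p[:2]+R2@(np.array([x,y])*1e-3)
def w2t(P): return (np.array(P[:2])-p[:2])@R2*1e3
def go(x,y,z,yaw=True,plan=None):
    """tool-axis shift (mm) to tray x,y, height z (mm), turn to put tool x along tray +y"""
    st=env.get_state();T=Rq(st['tcp_rot']);t=np.append(t2w(x,y),z*1e-3)
    d=T.T@(t-st['tcp_pos'])*1e3
    a=T[:,0];want=np.pi/2+p[2];turn=-np.degrees((want-np.arctan2(a[1],a[0])+np.pi)%(2*np.pi)-np.pi)
    print('t',round(st['time_s'],2),'tray',w2t(st['tcp_pos']).round(1),'z',round(st['tcp_pos'][2]*1e3,1),'q',st['q'].round(2),'F',st['wrist_force'].round(1),'grip',round(st['grip_width'],2))
    print('tool z',T[:,2].round(3),'shift',d.round(1),'turn',turn.round(1))
E
python3 -c "
from h import *
go(-61,-185,230)"
```

```text
t 0.9 tray [-387.1  540.4] z 231.3 q [ 1.11  0.05  1.4   0.    1.69 -0.07] F [-0.4  0.1 -1. ] grip 1.0
tool z [ 0.  0. -1.] shift [-564.3 -560.5    1.3] turn 69.0
```

{"api": "move_arm", "payload": {
  "commands": [
    [[15,-40,-40,0,8],[15,-80,-80,0,16],[15,-120,-120,0,24],[15,-160,-160,0,32],[15,-200,-200,0,40]]
  ],
  "force": 40
}}

```text
time_s: 1.52
tcp_pos: [0.3081, 0.2239, 0.2315]
tcp_rot: [0.0, 0.518, 0.855, 0.0]
wrist_force: [0.7, -0.1, 0.1]
grip_width: 0.177
```

```bash
python3 -c "
from h import *
go(-61,-185,230)"
```

```text
t 1.52 tray [-271.7  280.4] z 231.5 q [ 0.53 -0.37  1.78 -0.    1.73  0.05] F [ 0.7 -0.1  0.1] grip 0.18
tool z [ 0.001  0.    -1.   ] shift [-509.4  -39.4    1.5] turn 28.8
```

{"api": "move_arm", "payload": {
  "commands": [
    [[15,-60,-4,0,8],[15,-120,-8,0,16],[15,-180,-12,0,24],[15,-240,-16,0,29],[15,-300,-22,0,29]]
  ]
}}

```text
time_s: 2.15
tcp_pos: [0.4289, -0.052, 0.2316]
tcp_rot: [0.0, 0.715, 0.699, 0.0]
wrist_force: [1.3, 0.9, 0.3]
grip_width: 0.175
```

```bash
python3 -c "
from h import *
go(-61,-185,230)"
```

```text
t 2.15 tray [-145.2    7. ] z 231.6 q [-0.21 -0.22  1.65  0.    1.7  -0.18] F [1.3 0.9 0.3] grip 0.17
tool z [ 0.001  0.    -1.   ] shift [-191.9   84.4    1.7] turn -0.1
```

{"api": "move_arm", "payload": {
  "commands": [
    [[15,-50,21,0,0],[15,-100,42,0,0],[15,-145,63,0,0],[15,-192,84,0,0],[15,-192,84,0,0]]
  ]
}}

```text
time_s: 2.78
tcp_pos: [0.5086, -0.2462, 0.2295]
tcp_rot: [-0.001, 0.715, 0.699, -0.0]
wrist_force: [0.6, -0.0, -1.1]
grip_width: 0.176
```

```bash
python3 -c "
from h import *
go(-61,-185,140)
f=env.grab_frame('wrist');save(f,'w1')
f=env.grab_frame('top');save(f,'t1')"
```

```text
t 2.77 tray [ -61.6 -185.5] z 229.5 q [-0.52  0.17  1.28 -0.    1.7  -0.49] F [ 0.6 -0.  -1.1] grip 0.18
tool z [-0.002  0.001 -1.   ] shift [ 0.4  0.8 89.5] turn -0.2
```

View pics/w1.png

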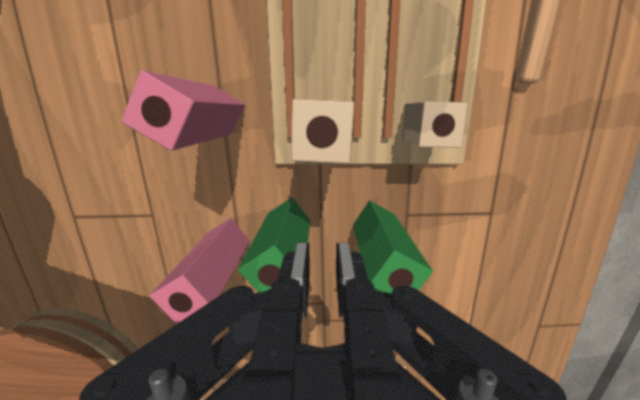

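View pics/t1.png

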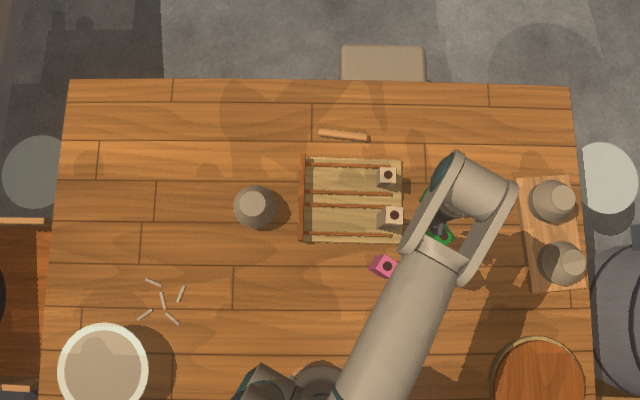

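{"api": "move_arm", "payload": {
  "commands": [
    [[15,0,1,30,0],[15,0,1,60,0],[15,0,1,88,0],[15,8,1,88,0],[15,14,1,88,0]]
  ]
}}

```text
time_s: 3.5
tcp_pos: [0.5104, -0.2287, 0.1452]
tcp_rot: [0.001, 0.714, 0.7, 0.001]
wrist_force: [0.8, -0.2, 0.8]
grip_width: 0.175
```

```bash
python3 -c "
from h import *
go(-61,-155,140)
f=env.grab_frame('wrist');save(f,'w2')
f=env.grab_frame('scene');save(f,'s2')"
```

```text
t 3.5 tray [ -60.2 -167.9] z 145.2 q [-0.49  0.19  1.43  0.    1.53 -0.47] F [ 0.8 -0.2  0.8] grip 0.17
tool z [ 0.002 -0.001 -1.   ] shift [12.9 -0.8  5.2] turn 0.1
```

View pics/w2.png

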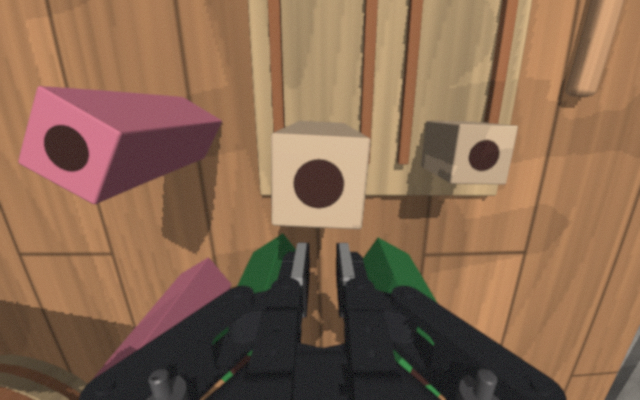

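View pics/s2.png

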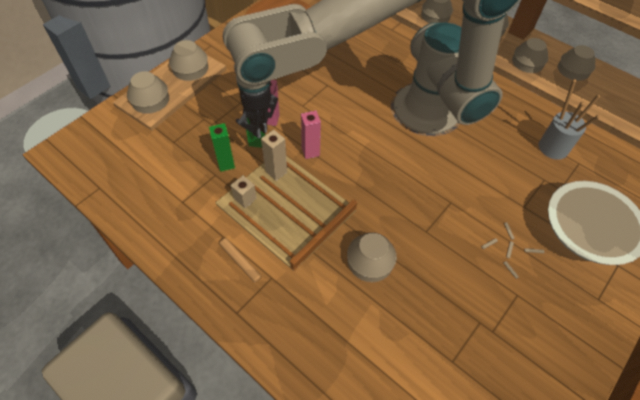

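{"api": "move_arm", "payload": {
  "commands": [
    [[15,6,0,4,0],[15,12,0,6,0],[15,17,0,6,0],[15,22,0,6,0],[15,27,0,6,0]]
  ]
}}

```text
time_s: 4.22
tcp_pos: [0.5105, -0.2025, 0.1375]
tcp_rot: [0.0, 0.714, 0.7, 0.0]
wrist_force: [-0.8, -1.1, 0.3]
grip_width: 0.17
```

```bash
python3 -c "
from h import *
go(-61,-155,140)
f=env.grab_frame('scene');save(f,'s3')
im=f['image'][:,:,::-1];cv2.imwrite('pics/s3z.png',cv2.resize(im[70:280,200:400].copy(),None,fx=2.8,fy=2.8))"
```

```text
t 4.22 tray [ -60.6 -141.7] z 137.5 q [-0.44  0.17  1.46  0.    1.51 -0.42] F [-0.8 -1.1  0.3] grip 0.17
tool z [ 0. -0. -1.] shift [-13.3  -0.4  -2.5] turn 0.0
```

View pics/s3z.png

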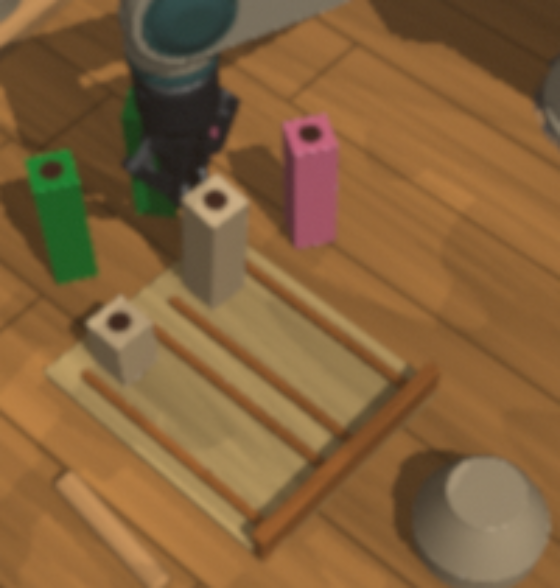

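{"api": "move_arm", "payload": {
  "commands": [
    [[15,6,0,0,0],[15,12,0,0,0],[15,18,0,0,0],[15,24,0,0,0],[15,30,0,0,0]]
  ]
}}

```text
time_s: 4.9
tcp_pos: [0.511, -0.1722, 0.1372]
tcp_rot: [-0.0, 0.714, 0.7, 0.0]
wrist_force: [0.2, -0.6, -0.2]
grip_width: 0.181
```

```bash
python3 -c "
from h import *
go(-61,-155,140)
f=env.grab_frame('scene');save(f,'s4')
im=f['image'][:,:,::-1];cv2.imwrite('pics/s4z.png',cv2.resize(im[70:280,200:400].copy(),None,fx=2.8,fy=2.8))"
```

```text
t 4.9 tray [ -60.8 -111.4] z 137.2 q [-0.39  0.14  1.49  0.    1.51 -0.37] F [ 0.2 -0.6 -0.2] grip 0.18
tool z [-0.  0. -1.] shift [-43.6  -0.2  -2.8] turn 0.0
```

View pics/s4z.png

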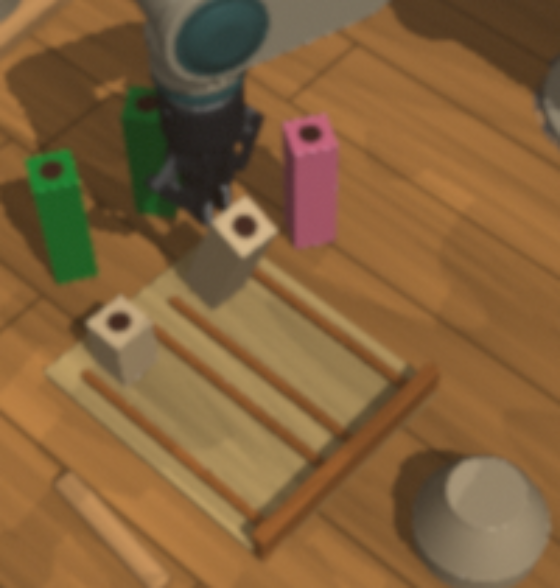

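Leaning nearly to the tipping point, and the foot has not slid. I'll push a little more.

{"api": "move_arm", "payload": {
  "commands": [
    [[15,6,0,0,0],[15,10,0,0,0],[15,10,0,0,0],[15,10,0,0,0],[15,10,0,0,0]]
  ]
}}

```text
time_s: 5.58
tcp_pos: [0.5112, -0.1628, 0.1373]
tcp_rot: [0.0, 0.714, 0.7, 0.0]
wrist_force: [-0.6, 0.3, -0.2]
grip_width: 0.175
```

```bash
python3 -c "
from h import *
go(-61,-150,140)
f=env.grab_frame('scene');save(f,'s5')
im=f['image'][:,:,::-1];cv2.imwrite('pics/s5z.png',cv2.resize(im[70:280,200:400].copy(),None,fx=2.8,fy=2.8))"
```

```text
t 5.58 tray [ -60.7 -102.1] z 137.3 q [-0.38  0.13  1.5   0.    1.51 -0.36] F [-0.6  0.3 -0.2] grip 0.17
tool z [ 0.  0. -1.] shift [-47.9  -0.3  -2.7] turn -0.0
```

View pics/s5z.png

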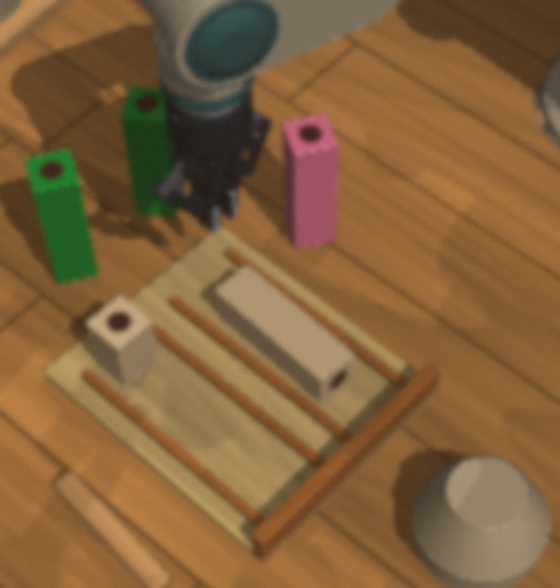

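```bash
python3 -c "
from h import *
f=env.grab_frame('scene')
for a in((245,267),(213,291),(353,356),(321,382)): print(w2t(at_z(f,np.array(a)/2.8+[200,70],.057)))
go(-61,-140,137)"
```

```text
[-77.74409237 -86.36876387]
[-35.28241102 -89.11006294]
[-71.39778857  62.76358788]
[-29.09767213  59.90166153]
t 5.67 tray [ -60.8 -102.1] z 137.3 q [-0.38  0.13  1.5   0.    1.51 -0.36] F [0.1 0.2 0.2] grip 0.17
tool z [-0.  0. -1.] shift [-37.9  -0.2   0.2] turn -0.0
```

{"api": "move_arm", "payload": {
  "commands": [
    [[15,-20,3,0,0],[15,-36,6,20,0],[15,-36,6,55,0],[15,-36,6,85,0],[15,-36,6,110,0]]
  ]
}}

```text
time_s: 6.3
tcp_pos: [0.5161, -0.2, 0.0259]
tcp_rot: [-0.0, 0.715, 0.7, -0.0]
wrist_force: [-0.2, -0.3, 0.3]
grip_width: 0.178
```

```bash
python3 -c "
from h import *
go(-55,-103,24)
f=env.grab_frame('wrist');save(f,'w6')
f=env.grab_frame('scene');im=f['image'][:,:,::-1];cv2.imwrite('pics/s6z.png',cv2.resize(im[70:280,200:400].copy(),None,fx=2.8,fy=2.8))"
```

```text
t 6.3 tray [ -55.  -139.1] z 25.9 q [-0.44  0.3   1.55 -0.    1.3  -0.42] F [-0.2 -0.3  0.3] grip 0.18
tool z [-0.001  0.    -1.   ] shift [36.1  0.   1.9] turn -0.0
```

View pics/w6.png

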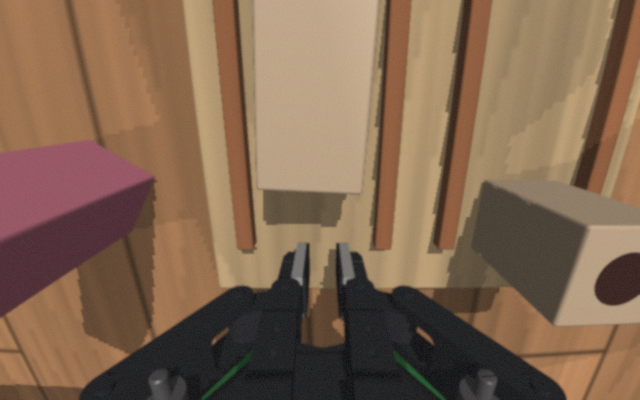

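View pics/s6z.png

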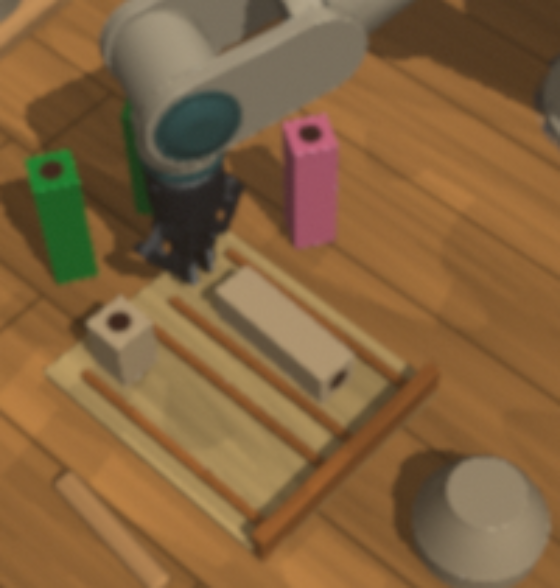

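{"api": "move_arm", "payload": {
  "commands": [
    [[15,14,0,0,0],[15,26,0,0,0],[15,36,0,0,0],[15,44,0,0,0],[15,52,0,0,0]]
  ]
}}

```text
time_s: 7.02
tcp_pos: [0.5184, -0.1472, 0.0285]
tcp_rot: [0.002, 0.714, 0.7, 0.0]
wrist_force: [0.9, -5.3, 3.3]
grip_width: 0.171
```

```bash
python3 -c "
from h import *
go(-55,-50,26)
f=env.grab_frame('wrist');save(f,'w7')"
```

```text
t 7.03 tray [-53.9 -86.3] z 28.5 q [-0.34  0.26  1.59 -0.    1.29 -0.32] F [ 0.9 -5.3  3.3] grip 0.17
tool z [ 0.003 -0.002 -1.   ] shift [36.3 -1.1  2.4] turn 0.0
```

View pics/w7.png

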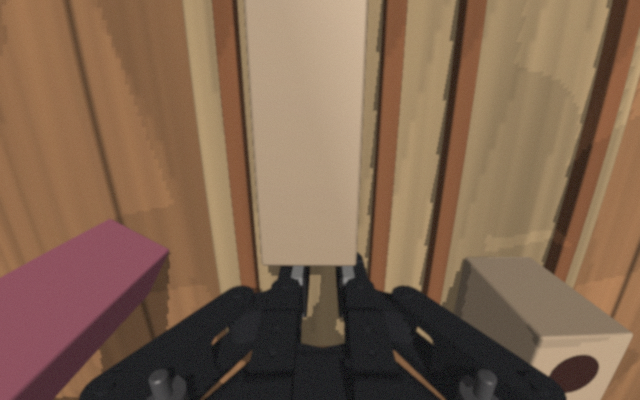

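{"api": "move_arm", "payload": {
  "commands": [
    [[15,6,-1,2,0],[15,12,-1,2,0],[15,18,-1,2,0],[15,24,-1,2,0],[15,28,-1,2,0]]
  ]
}}

```text
time_s: 7.7
tcp_pos: [0.5178, -0.1197, 0.0265]
tcp_rot: [0.002, 0.714, 0.7, -0.0]
wrist_force: [-0.8, -6.7, 5.7]
grip_width: 0.179
```

```bash
python3 -c "
from h import *
go(-55,-50,26)
f=env.grab_frame('scene');im=f['image'][:,:,::-1];cv2.imwrite('pics/s8z.png',cv2.resize(im[70:280,200:400].copy(),None,fx=2.8,fy=2.8))"
```

```text
t 7.7 tray [-55.  -58.9] z 26.5 q [-0.3   0.24  1.62 -0.    1.28 -0.27] F [-0.8 -6.7  5.7] grip 0.18
tool z [ 0.002 -0.002 -1.   ] shift [8.9 0.  0.5] turn 0.0
```

View pics/s8z.png

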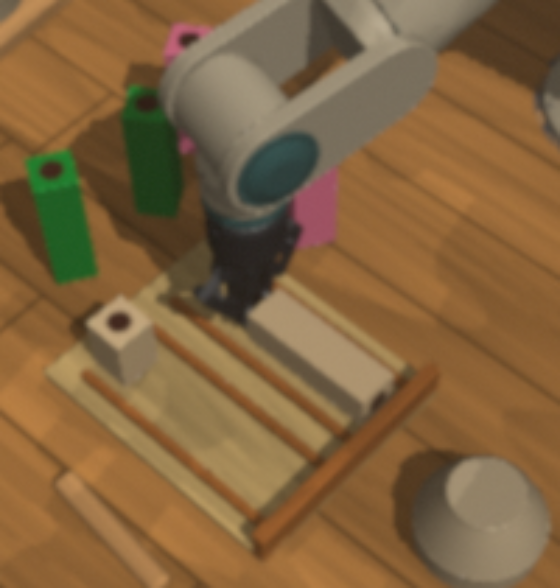

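{"api": "move_arm", "payload": {
  "commands": [
    [[15,2,0,0,0],[15,4,0,0,0],[15,6,0,0,0],[15,7,0,0,0],[15,8,0,0,0]]
  ]
}}

```text
time_s: 8.38
tcp_pos: [0.5179, -0.1119, 0.0264]
tcp_rot: [0.001, 0.714, 0.7, -0.0]
wrist_force: [0.3, -6.1, 5.4]
grip_width: 0.175
```

```bash
python3 -c "
from h import *
go(-55,-50,26)
f=env.grab_frame('scene');im=f['image'][:,:,::-1];cv2.imwrite('pics/s9z.png',cv2.resize(im[150:250,260:370].copy(),None,fx=5,fy=5))"
```

```text
t 8.38 tray [-55.1 -51. ] z 26.4 q [-0.28  0.24  1.62 -0.    1.28 -0.26] F [ 0.3 -6.1  5.4] grip 0.18
tool z [ 0.002 -0.002 -1.   ] shift [1.  0.1 0.4] turn -0.0
```

View pics/s9z.png

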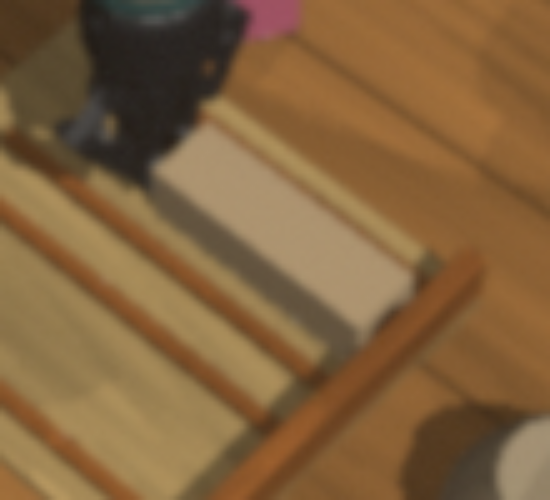

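Close, but the force has not risen yet, so the prop isn't touching the stop. I'll go on gently.

{"api": "move_arm", "payload": {
  "commands": [
    [[15,1,0,0,0],[15,2,0,0,0],[15,3,0,0,0],[15,4,0,0,0],[15,4,0,0,0]]
  ]
}}

```text
time_s: 9.05
tcp_pos: [0.518, -0.1086, 0.0265]
tcp_rot: [0.002, 0.714, 0.7, -0.001]
wrist_force: [-0.4, -9.7, 4.9]
grip_width: 0.174
```

{"api": "move_arm", "payload": {
  "commands": [
    [[15,0.5,0,0,0],[15,1,0,0,0],[15,1.5,0,0,0],[15,1.5,0,0,0],[15,1.5,0,0,0]]
  ]
}}

```text
time_s: 9.68
tcp_pos: [0.518, -0.1086, 0.0265]
tcp_rot: [0.003, 0.715, 0.699, -0.001]
wrist_force: [-0.6, -16.4, 3.8]
grip_width: 0.176
```

```bash
python3 -c "
from h import *
go(-55,-50,26)
f=env.grab_frame('scene');im=f['image'][:,:,::-1];cv2.imwrite('pics/s10z.png',cv2.resize(im[150:250,260:370].copy(),None,fx=5,fy=5))"
```

```text
t 9.68 tray [-55.1 -47.8] z 26.5 q [-0.27  0.23  1.63 -0.01  1.28 -0.25] F [ -0.6 -16.4   3.8] grip 0.18
tool z [ 0.002 -0.006 -1.   ] shift [-2.2  0.1  0.5] turn -0.1
```

View pics/s10z.png

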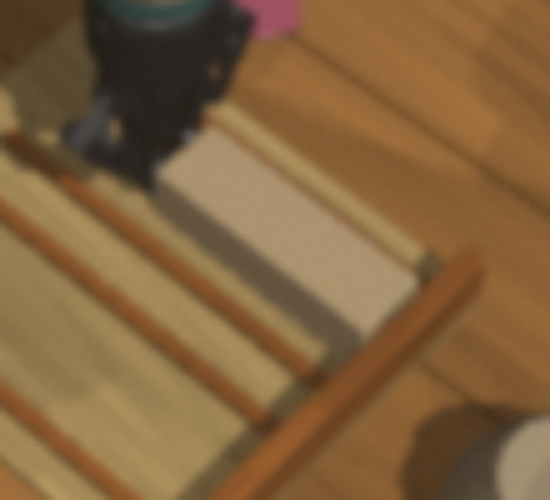

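{"api": "move_arm", "payload": {
  "commands": [
    [[15,-3,0,0,0],[15,-12,0,0,0],[15,-28,0,0,0],[15,-35,0,-20,0],[15,-35,0,-60,0]]
  ]
}}

```text
time_s: 10.35
tcp_pos: [0.5152, -0.141, 0.0839]
tcp_rot: [-0.002, 0.715, 0.7, -0.001]
wrist_force: [0.5, -0.3, 0.3]
grip_width: 0.171
```

{"api": "move_arm", "payload": {
  "commands": [
    [[15,0,0,-40,0],[15,0,0,-90,0],[15,0,0,-140,0],[15,0,-40,-160,0],[15,0,-90,-160,0]]
  ]
}}

```text
time_s: 10.98
tcp_pos: [0.4263, -0.1392, 0.2471]
tcp_rot: [0.001, 0.714, 0.7, 0.001]
wrist_force: [-0.8, -0.4, 0.6]
grip_width: 0.178
```

{"api": "move_arm", "payload": {
  "commands": [
    [[15,40,-40,0,0],[15,80,-60,0,0],[15,130,-60,0,0],[15,180,-60,0,0],[15,180,-60,0,0]]
  ]
}}

```text
time_s: 11.6
tcp_pos: [0.3701, 0.0448, 0.2453]
tcp_rot: [-0.0, 0.712, 0.702, 0.0]
wrist_force: [0.4, -0.7, -0.2]
grip_width: 0.178
```

```bash
python3 - <<'E'
from h import *
go(-55,-50,26)
f=env.grab_frame('scene');im=f['image'][:,:,::-1];cv2.imwrite('pics/s11z.png',cv2.resize(im[70:280,200:400].copy(),None,fx=2.8,fy=2.8))
f=env.grab_frame('top');save(f,'t11');im=f['image'][:,:,::-1];cv2.imwrite('pics/t11z.png',cv2.resize(im[120:270,290:480].copy(),None,fx=4,fy=4))
E
```

```text
t 11.6 tray [-206.1  102.6] z 245.3 q [ 0.02 -0.4   1.77  0.    1.77  0.04] F [ 0.4 -0.7 -0.2] grip 0.18
tool z [-0.     0.001 -1.   ] shift [-153.6  150.2  219.2] turn 0.3
```

View pics/s11z.png

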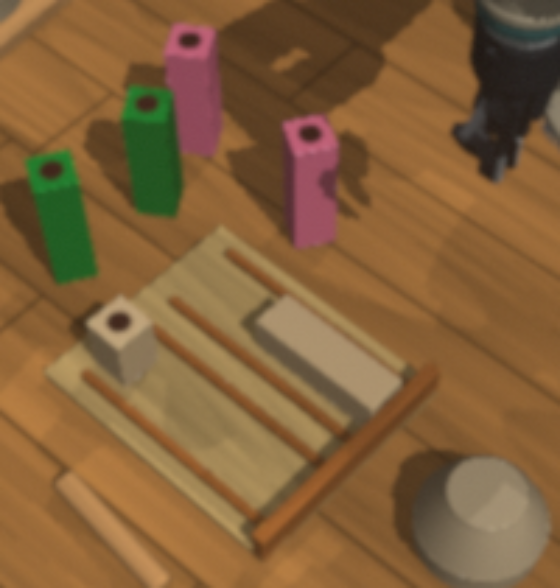

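View pics/t11z.png

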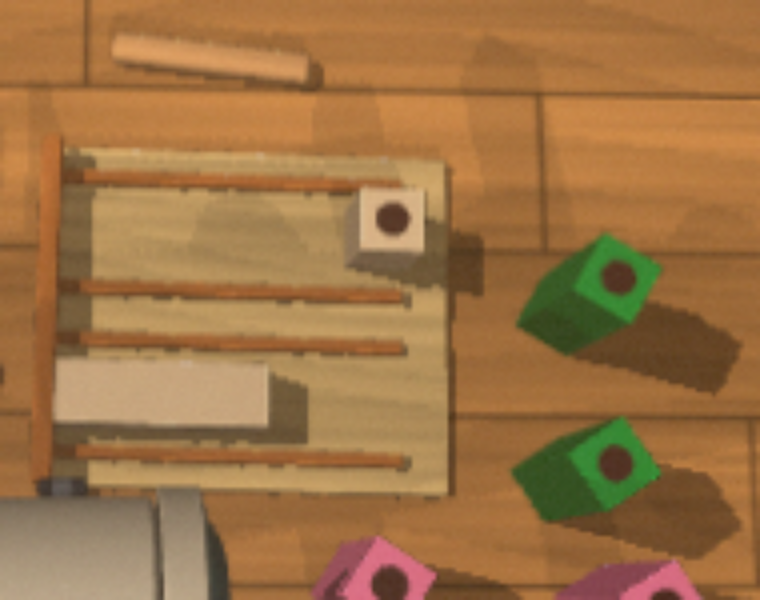

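The top view shows the prop flat in its lane with its top end against the stop, no gap visible. The short prop, stick, bowl and look-alikes have not moved, and the arm is clear.

```bash
python3 -c "
from h import *
print(env.job_done())"
```

```text
the job is handed in; nothing more can be done
None
```

The tall prop now lies flat in its lane with its top end against the stop, and the job was handed in at about 11.7 s of the 42 s allowed. I tipped it over by pushing near the top with the nearly closed fingers, then pushed it along the lane from its foot end.

- **Contact with the stop:** when the prop reached the stop, the fingers stopped advancing and the push force rose from about 6 N to 16 N. The last pictures show no visible gap.
- **Everything else:** in the last pictures the short prop is still standing, and the bowl, stick and look-alikes look unmoved. The arm had backed off and risen clear, with the wrist force near zero.
- **Disagreement between cameras:** the scene and top cameras differed by about 4 mm along the lane. I relied on the force at the stop, not the pictures, to confirm the final contact. No check failed.

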